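Clamp a brittle block in a squeeze-grip ratchet clamp

TASK

The white ceramic block in the ratchet bench clamp has to be kept under light pressure: first lift out the black resin puck that stands in the way between the block and the clamp's spring pad, and put it in the empty half of the puck tray. Then squeeze and release the clamp's two upright grips with the gripper, again and again, until the pad presses the block against the fixed jaw with its spring visibly pushed in, but stop there and do not go on to crush the brittle block (spring nearly fully in). Finish while still holding the grips squeezed in the gripper, with all other things left where they were.

Things in the scene. Friction and masses are not known exactly. Their poses are not given: they have to be found in the camera images.
- clamp: ratchet bench clamp, fixed; pale aluminium bed 300 x 70 x 20 mm. Origin: centre of the bed's underside, z up, +x along the bed the way the ram pushes (from the grey head with the grips to the fixed jaw), y across. Head 50 x 35 mm at x = -100..-50 mm, top 66 mm above the table. The steel ram rod (14 x 10 mm, 40 mm above the table) sticks out behind the head to x = -178 mm
- grips_mid (a point): midway between the two upright grips, at their mid height, 122 mm above the table; axes as the clamp's. At rest the grips measure about 62 mm over their outer faces here (65 mm over the tops, 36 mm gap between), fully squeezed about 39 mm. To pump, take both from above, one finger outside each, closing along the clamp's y; squeeze fully, then let them spring back
- grip_left: rubber-covered grip on the clamp's +y side, 30 mm (x) x 12 mm (y) x 56 mm tall, from 94 to 150 mm above the table, leaning 0.075 rad outward at rest and as much inward when squeezed. Origin on its pivot, 46 mm above the table
- grip_right: the same grip on the clamp's -y side; the two are geared together and always move by the same angle, so they close evenly about the middle
- lever_left (a joint): angle of the left grip (the right is the same): 0 = at rest, springs back there; 0.15 rad = fully squeezed, hard stop. A full squeeze moves the ram 6 to 8 mm forward (the first third takes up slack); on the return it stays (ratchet). Each finger needs about 14 N with the pad free, up to 20 N with the spring pushed in; 20 to 25 N is right, less gives a shorter stroke, more does no harm at the stop
- ram (a joint): forward travel of the ram in m, 0 to 0.075; it starts between 0 and 0.008, moves forward only when pumped and stays where it is left
- pad_spring (a joint): how far the ram's spring pad is pushed in, in m: 0 = pad free, 0.022 = fully in. The spring gives 1 N on the block per mm. Wanted at the end: more than 2 mm (2 N); the block is crushed above 16 mm (16 N)
- pad_face (a point): centre of the front face of the pad (dark steel, 8 mm thick, 36 mm wide across the bed, 28 mm tall) at the front of the ram, 38 mm above the table; it moves with the ram; axes as the clamp's
- anvil_face (a point): centre of the inner face of the fixed steel jaw at the end of the bed (60 mm wide, 36 mm tall above the bed, 38 mm above the table), which faces the pad; it lies at x = 120 mm in the clamp's frame
- anvil: the fixed jaw: steel, 20 mm thick, 60 mm wide, 36 mm tall; origin at the centre of its underside on the bed
- pad: the spring pad; origin at its centre, 4 mm behind its face
- specimen: the brittle white ceramic block, 30 mm (along the bed) x 40 mm (across) x 30 mm tall, loose on the bed 2 to 8 mm in front of the fixed jaw; the pad pushes it home against the jaw with under 2 N. Origin at the centre of its underside
- spare: the black resin puck in the way: cylinder 26 mm in diameter, 28 mm tall, 20 to 45 g, standing upright on the bed between pad and block with at least 3 mm free to each. Origin at the centre of its underside
- tray: flat grey tray, fixed, 100 mm (x) x 160 mm (y) x 22 mm high, walls and floor 4 mm, divided in the middle of its length into two halves of about 92 x 74 mm; the half on its -y side already holds two pucks. Origin at the centre of its underside. It stands to the left or to the right of the clamp
- tray_empty (a point): centre of the floor of the tray's empty half, 4 mm above the table, 39 mm from the tray's middle on its +y side; axes as the tray's
- puck_a: in the full half of the tray: black resin puck like the others, 26 mm in diameter, 28 mm tall, standing upright; a bystander, to be left alone; origin at the centre of its underside
- puck_b: in the full half of the tray: black resin puck like the others, 26 mm in diameter, 28 mm tall, standing upright; a bystander, to be left alone; origin at the centre of its underside
- puck_c: on the table between robot and clamp: black resin puck like the others, 26 mm in diameter, 28 mm tall, standing upright; a bystander, to be left alone; origin at the centre of its underside
- mould: brass ring, 44 mm outer diameter, 30 mm tall, on the table between robot and clamp; bystander; origin at the centre of its underside
- wash_bottle: white bottle with red cap, 64 mm in diameter, 170 mm tall, beyond the clamp; bystander; origin at the centre of its underside
- paste_jar: white jar, 60 mm in diameter, 60 mm tall, beyond the clamp; bystander; origin at the centre of its underside
- beaker: glass beaker, 60 mm in diameter, 80 mm tall, beyond the clamp; bystander; origin at the centre of its underside
- brush: hand brush lying at the right-hand side of the table; bystander; origin under its middle
Not all that is in view belongs to the job. Leave any blue look-alike of the specimen alone.

How it is judged (in metres and radians):
On the way, in this order (a step that is already met when the one before it is completed fails the run):
1. the puck has been put in the empty half of the tray and let go (x of spare in the frame of tray_empty between -0.046 and 0.046 m and y of spare in the frame of tray_empty between -0.037 and 0.037 m and z of spare in the frame of tray_empty below 0.02 m and contact force between the fingers and spare below 0.1 N and linear speed of spare below 0.02 m/s), for 0.2 s.
2. the grips are squeezed between the fingers (value of joint lever_left above 0.06 rad and contact force between the fingers and grip_left above 0.5 N and contact force between the fingers and grip_right above 0.5 N), for 0.1 s.
3. the pad presses the block against the fixed jaw (contact force between pad and specimen above 2 N and contact force between specimen and anvil above 1.5 N), for 0.2 s.
At the end, for the whole second after the job is handed in: The puck lies or stands, let go, in the empty half of the tray; the pad presses the block with 2 to 16 N (spring in by 2 to 16 mm) and the block, upright on the bed, bears on the fixed jaw with over 1.5 N; both grips are still held between the fingers, squeezed by more than 0.03 rad (all of step 1 and all of step 3 and contact force between pad and specimen below 16 N and angle between specimen's own z axis and vertical below 0.1 rad and contact force between the fingers and grip_left above 0.5 N and contact force between the fingers and grip_right above 0.5 N and value of joint lever_left above 0.03 rad); the arm keeps its last pose, push and grip.
It fails at once if the block is crushed: the pad presses it with more than 16 N (contact force between pad and specimen above 16 N).
It fails at once if a bystander is moved by more than 30 mm (distance of any of puck_a, puck_b, puck_c, wash_bottle, paste_jar, beaker, mould, brush from where it was at the start of the episode above 0.03 m).
It also fails if it takes over 72 s, if anything falls off the work surface, if the arm or the gripper's body presses on something with over 40 N, if the wrist force passes 120 N, or if a joint passes its speed limit or range.

ROBOT

A 6-joint arm with a two-finger parallel gripper is mounted at the origin on the work surface. World frame = base frame: x ahead of the robot, y to its left, z up, the work surface at z = 0. Lengths are in mm, angles in rad, forces in N, time in s.
With the tool pointing down it reaches from about 300 to 775 mm from the base axis. Payload 14.6 kg.
Tool frame: the origin (TCP) lies at the very end of the fingers, on their centre line; the grasp point (between the pads) lies 19 mm behind it; z points along the fingers, y is the line along which they close (so a half turn about z gives the same grasp; the last joint's range is limited). The gripper opens to 94 mm and grips with 3 to 60 N. Pads are 16 mm wide; open, the fingers measure 119 mm over their backs; the gripper's body (75 mm by 177 mm) begins 78 mm behind the grasp point.
Start: joints at [1.135, 0.3, 1.521, -0, 1.321, -0.067], TCP at [198.27, 513.009, 205.446] pointing down, gripper open.
Joint ranges: [-3.03, 3.03], [-0.79, 2.21], [0.23, 2.52], [-1.04, 4.18], [0, 3.07], [-2.55, 2.55]. Speed limits (rad/s): [2.22, 2.22, 2.57, 3.14, 3.14, 3.14].

INTERFACE

Orientations are given as [roll, pitch, yaw] about the fixed x, y, z axes, in that order (R = Rz(yaw) Ry(pitch) Rx(roll)).
In Python, from cell import manip, eyes, ticket gives the robot as it stands. The module is installed in compiled form; this text tells all that it offers.
- The arm moves only by the tool arm_command, never from a script. Its argument "plan" is a list of rows, each a list of 5 numbers: the opening, from -1 (shut) to 1 (fully open), then the shift along the tool's x, y, z in m, then the turn about the tool's z in rad. In form: [[jaw, dx, dy, dz, roll], ...]. A call has 1 to 20 rows; each row shifts and turns the commanded pose from where the row before left it, along the tool's axes as they then stand; what a row does not reach is not made up. A row lasts 1/8 s, in which the tool goes at most 62.5 mm and 10.7 degrees, less where a joint would pass 70% of its speed; a pose out of reach is approached as far as the arm can. A call is refused whole if a number of a shift passes 0.0625 or a number of a turn 0.188, either way. A call with a gripper value outside its range is refused whole. The fingers move at their own pace and stop on an object; "newtons" is the grip in N (left out, the last holds). Time passes only in rows, so rows that do not move let the fingers close. It gives the time, the measured TCP pose, the force, the opening and the grip force at its end, in the units of the state.
- manip.read_state(): the state, without advancing time (a new reading comes with each control period).
- eyes.camera(name): name is "scene" or "top"; returns a dict with "img" (420x560x3 uint8, blue, green, red), "z_map" (420x560 float32, mm along the optical axis (not along the pixel's ray), 0 where there is no reading), "fx", "fy", "cx", "cy" (pixels), "dist" ([k1, k2, p1, p2, k3] as OpenCV has them; the pictures are not rectified), "eye" and "orientation" of the camera in the world. Camera axes: x right, y down, z forward; pixel columns grow to the right and rows downward; lengths in mm; the calibration is good to about 2 mm. A picture is of the moment at which its call begins.
- ticket.sign_off(): hands the job in; it is judged then, once.
The state is a dict: "clock": time; "joints": joint angles; "qd": joint speeds; "effort": joint torques, N m; "eef_pos": TCP position; "eef_rot": TCP orientation; "wrist_force": force on the tool from outside, world axes, zero at the start; "moment": the same for the moment, N m; "finger_gap": finger opening in mm; "finger_force": force on a finger pad.
Only numpy, scipy, OpenCV 4.12 (cv2) and the standard library are available. Lean on these libraries where they do the work, as an engineer would, in place of code of your own. Each camera call takes 0.05 s, during which the arm holds its last target. There are 200 camera calls.

## Working session

There is one attempt and no reset: what is moved stays moved. The work goes in short steps, Python scripts to look and compute and a tool call to move; the robot and the scene stay as the last step left them, time stands still between calls to the robot, and variables do not carry over. Pictures are saved under pics/ and viewed, at most 10 in all, crops included, and the job is handed in when it is done.

Besides the shell and the picture viewer there is one more tool, called after "Call:" as name(argument=value, ...), one argument or row to a line, values as JSON. arm_command: Moves the arm, as the interface text tells. Its arguments: {"type":"object","properties":{"plan":{"type":"array"},"newtons":{"type":"number"}},"required":["plan"]}

```bash
mkdir -p pics
cat > h.py <<'E'
import numpy as np, cv2, pickle
from scipy.spatial.transform import Rotation as Ro
from cell import manip, eyes, ticket
def shot(n,tag):
    c=eyes.camera(n); cv2.imwrite(f'pics/{tag}.png',c['img']); pickle.dump(c,open(f'{tag}.pkl','wb')); return c
def load(tag): return pickle.load(open(f'{tag}.pkl','rb'))
def Rc(c):
    o=np.array(c['orientation'],float)
    return o if o.shape==(3,3) else Ro.from_euler('xyz',o).as_matrix()
def K(c): return np.array([[c['fx'],0,c['cx']],[0,c['fy'],c['cy']],[0,0,1.]])
def world(c):
    h,w=c['z_map'].shape; u,v=np.meshgrid(np.arange(w),np.arange(h))
    p=cv2.undistortPoints(np.stack([u,v],-1).reshape(-1,1,2).astype(np.float64),K(c),np.array(c['dist'],float)).reshape(h,w,2)
    z=c['z_map'][...,None].astype(float)
    P=np.concatenate([p*z,z],-1)@Rc(c).T+np.array(c['eye'])
    P[c['z_map']==0]=np.nan
    return P
def at_z(c,uv,z):
    p=cv2.undistortPoints(np.array(uv,float).reshape(-1,1,2),K(c),np.array(c['dist'],float)).reshape(-1,2)
    d=np.c_[p,np.ones(len(p))]@Rc(c).T; e=np.array(c['eye'])
    return e+d*((z-e[2])/d[:,2:])
def px(c,P):
    R=Rc(c).T; return cv2.projectPoints(np.array(P,float).reshape(-1,3),cv2.Rodrigues(R)[0],-R@np.array(c['eye']),K(c),np.array(c['dist'],float))[0].reshape(-1,2)
E
python3 - <<'E'
from h import *
for n in('scene','top'):
    c=shot(n,n+'0'); print(n,c['eye'],c['orientation'],c['fx'],c['dist'])
print(manip.read_state())
E
```

```text
scene [1528.35496506   85.17776563  675.95402342] [-2.09527836 -0.01927918  1.69026679] 414.84368996964287 [0.03845577 0.         0.         0.         0.        ]
top [525.42117179  -2.07266539 940.30451026] [-3.07869658  0.01119509 -1.58732021] 389.24827108213896 [-0.02681337  0.          0.          0.          0.        ]
{'clock': 0.1, 'joints': array([ 1.13539999e+00,  3.00385801e-01,  1.52148593e+00, -1.40784104e-05,
        1.32071174e+00, -6.65921529e-02]), 'qd': array([ 0.00190778, -0.00053381, -0.00161064, -0.00201648, -0.00080851,
       -0.00035499]), 'effort': array([ 5.70561169e-04, -5.32642257e+01, -3.53282261e+01,  7.09185773e-02,
        2.34706403e-02, -3.48933588e-05]), 'eef_pos': array([198.18212652, 512.81203916, 204.97337308]), 'eef_rot': array([-3.14060313e+00, -5.23250280e-05,  2.77279194e+00]), 'wrist_force': array([-0.85924042,  0.73800733, -0.46671248]), 'moment': array([-0.01852705,  0.00219972,  0.08434822]), 'finger_force': 0.0, 'finger_gap': 94.3606191768424}
```

View pics/top0.png

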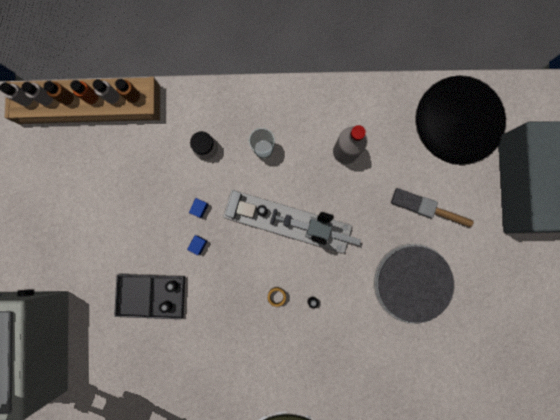

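View pics/scene0.png

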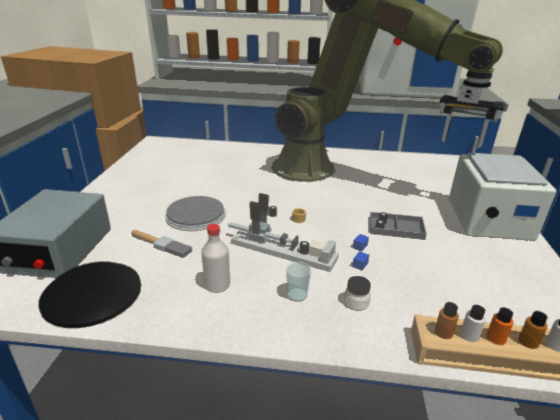

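The top view shows the clamp with its jaw at (232,207), block (247,210), puck (263,211), grips (322,228), and the tray at (150,296) with the empty half at (133,296). I'll enlarge it.

Run:
```python
from h import *
c=load('top0'); i=c['img']
cv2.imwrite('pics/cl.png',cv2.resize(i[180:260,220:370],None,fx=5.3,fy=5.3,interpolation=cv2.INTER_CUBIC))
P=world(c)
for n,uv in dict(block=(247,210),puck=(263,211),pad=(275,215),head=(318,229),table=(200,320),tr1=(135,295),pa=(173,287)).items(): print(n,P[uv[1],uv[0]].round(1))
# tray: low-height region
m=((P[...,2]>-3)&(P[...,2]<28))
sub=np.zeros(m.shape,bool); sub[265:325,105:195]=1
g=cv2.cvtColor(i,cv2.COLOR_BGR2GRAY); mm=(g<90)&sub
mm=cv2.morphologyEx(mm.astype(np.uint8),cv2.MORPH_OPEN,np.ones((3,3)))
r=cv2.minAreaRect(np.argwhere(mm)[:,::-1].astype(np.float32)); print(r)
print(at_z(c,cv2.boxPoints(r),18).round(1))
```

```text
block [604.   81.   50.2]
puck [601.2  44.4  48. ]
pad [591.3  16.9  50.3]
head [557.1 -79.7  63.4]
table [346.2 201.5   0. ]
tr1 [407.9 357.6   3.3]
pa [428.6 258.   29.4]
((150.8554229736328, 296.04840087890625), (71.45442962646484, 43.079673767089844), 2.0454084873199463)
[[360.3 401.1  18. ]
 [461.5 398.   18. ]
 [453.2 227.1  18. ]
 [352.7 231.2  18. ]]
```

View pics/cl.png

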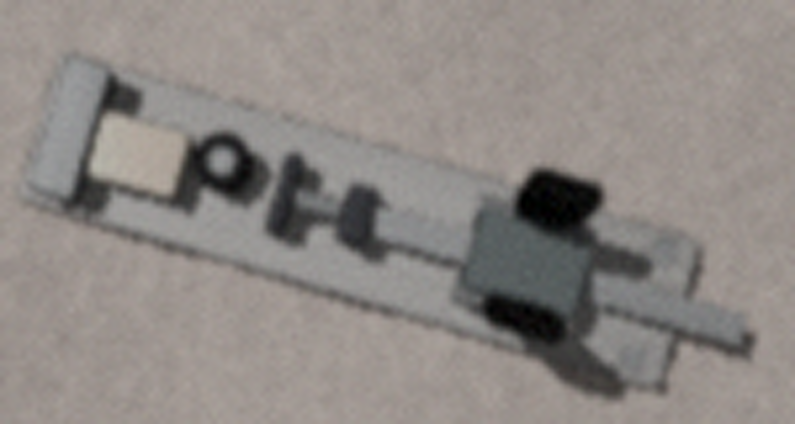

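Run:
```python
from h import *
c=load('top0'); P=world(c)
def cr(l,z): 
    a=np.array(l,float); return at_z(c,np.c_[220+(a[:,0]+.5)/5.3-.5,180+(a[:,1]+.5)/5.3-.5],z)
print('bed r',cr([(660,388),(700,240)],20).round(1))
j=cr([(75,203),(108,65)],56); print('jaw',j.round(1))
print('puck',cr([(222,162)],48).round(1)); print('block',cr([(92,180),(183,200),(188,130),(104,114)],50).round(1))
print('pad',cr([(273,232),(303,238),(312,165),(288,152)],52).round(1))
# depth based bed fit
X=P[180:260,220:370].reshape(-1,3)
b=X[(X[:,2]>15)&(X[:,2]<24)][:,:2].astype(np.float32)
r=cv2.minAreaRect(b); print('bedfit',r,len(b), cv2.boxPoints(r).round(0))
def cl(lo,hi):
    s=X[(X[:,2]>lo)&(X[:,2]<hi)]; print(lo,hi,len(s),s.mean(0).round(1)); return s
s=cl(125,160)
_,l,ce=cv2.kmeans(s[:,:2].astype(np.float32),2,None,(3,50,.01),5,cv2.KMEANS_PP_CENTERS); print('grips',ce,np.bincount(l[:,0]),[s[l[:,0]==k,2].max() for k in(0,1)])
# all heights along ram rod
h=cl(60,70); print(cv2.minAreaRect(h[:,:2].astype(np.float32)))
# tray
T=P[260:330,105:195].reshape(-1,3); w=T[(T[:,2]>13)&(T[:,2]<26)][:,:2].astype(np.float32)
r=cv2.minAreaRect(w); print('tray',r,cv2.boxPoints(r).round(0))
# scene cam cross-check
c2=load('scene0'); P2=world(c2)
S=P2.reshape(-1,3)
def box(x0,x1,y0,y1,z0,z1): 
    m=(S[:,0]>x0)&(S[:,0]<x1)&(S[:,1]>y0)&(S[:,1]<y1)&(S[:,2]>z0)&(S[:,2]<z1); return S[m]
w=box(330,480,200,420,16,26)[:,:2].astype(np.float32); r=cv2.minAreaRect(w); print('tray2',r)
g=box(500,620,-150,-20,135,160); _,l,ce=cv2.kmeans(g[:,:2].astype(np.float32),2,None,(3,50,.01),5,cv2.KMEANS_PP_CENTERS);print('grips2',ce,g[:,2].max())
d=box(480,640,-120,-50,50,200); print('scene puck pixel',px(c2,[[601,44,48]]),px(c2,[[557,-80,122]]))
```

```text
bed r [[ 501.5 -143.8   20. ]
 [ 567.  -163.4   20. ]]
jaw [[585.9 111.   56. ]
 [645.4  96.1  56. ]]
puck [[603.2  47.9  48. ]]
block [[596.2 104.2  50. ]
 [586.8  64.9  50. ]
 [617.2  62.3  50. ]
 [624.8  98.7  50. ]]
pad [[572.2  26.   52. ]
 [569.4  13.1  52. ]
 [600.9   8.7  52. ]
 [606.7  19.   52. ]]
bedfit ((578.48583984375, -10.6357421875), (300.30279541015625, 70.14583587646484), 72.37899017333984) 2110 [[ 500. -143.]
 [ 566. -164.]
 [ 657.  122.]
 [ 591.  143.]]
125 160 196 [557.3 -81.8 146.4]
grips [[531.1036   -73.43379 ]
 [579.46826  -88.989174]] [ 90 106] [np.float64(153.31917981116112), np.float64(151.7198554519997)]
60 70 336 [556.5 -81.5  65.9]
((580.775390625, -0.9018325805664062), (219.97445678710938, 36.43669128417969), 73.60907745361328)
tray ((407.4272155761719, 319.12469482421875), (160.41590881347656, 101.10884857177734), 87.75469970703125) [[354. 241.]
 [455. 237.]
 [461. 397.]
 [360. 401.]]
tray2 ((406.50189208984375, 319.5036315917969), (158.08636474609375, 110.04537963867188), 87.5564956665039)
grips2 [[535.51575  -72.37767 ]
 [585.33734  -87.986046]] 152.57920731417266
scene puck pixel [[302.59409385 242.48168178]] [[259.56030558 207.11963854]]
```

```bash
cat >> h.py <<'E'
def tool(dxyz,yaw):
    return (Ro.from_euler('xyz',[np.pi,0,yaw]).inv().apply(dxyz)/1000).round(5)
def clamp(x,y): 
    a=np.deg2rad(72.38); return np.array([578.5,-10.6])+x*np.array([np.cos(a),np.sin(a)])+y*np.array([-np.sin(a),np.cos(a)])
def inclamp(p):
    a=np.deg2rad(72.38); d=np.array(p)[:2]-[578.5,-10.6]; return np.array([d@[np.cos(a),np.sin(a)],d@[-np.sin(a),np.cos(a)]])
E
python3 - <<'E'
from h import *
for t in('top0','scene0'):
    S=world(load(t)).reshape(-1,3); a=np.array([inclamp(p) for p in S])
    m=(S[:,2]>45)&(S[:,2]<60)&(a[:,0]>20)&(a[:,0]<116)&(abs(a[:,1])<30)
    h,_=np.histogram(a[m,0],np.arange(20,118,4)); print(t,h)
    k=m&(a[:,0]>45)&(a[:,0]<78); print('puck',k.sum(),a[k].mean(0),a[k].min(0),a[k].max(0))
    S0=S[(S[:,2]>100)&(S[:,2]<400)&(S[:,1]>400)&(S[:,0]<500)]; 
    if len(S0): print('machine',S0.min(0),S0.max(0))
d=np.array([603-198.2,48-512.8,0]); print(tool(d/2,2.7728), tool(d/2,1.2633))
E
```

```text
top0 [ 3  0 23 27  7  0  0  3 13 17 20 20 15  6  8 22 25 22 22 25 21 23 24 22]
puck 94 [62.68909604 -5.70156707] [ 50.4772789 -18.2305366] [74.48672958  6.47876249]
machine [183.06086203 516.02324495 100.02511068] [431.76714182 613.40090967 185.47013412]
scene0 [ 1  0  2 12 18  0  0  0  5  9 10  7  8  8  1  7 12 13 10 13 10 12 13 13]
puck 48 [64.60108471 -7.57461596] [ 52.7378983  -19.08835096] [76.06035087  6.39845506]
machine [-2296.44871626   400.13959716   100.00998819] [ 436.96727891 1868.84804096  399.9316726 ]
[-0.27257 -0.14381 -0.     ] [-0.16024  0.26325  0.     ]
```

Call:
arm_command(
  plan=[
    [1, -0.0454, -0.024, 0, 0],
    [1, -0.0454, -0.024, 0, 0],
    [1, -0.0454, -0.024, 0, 0],
    [1, -0.0454, -0.024, 0, 0],
    [1, -0.0454, -0.024, 0, 0],
    [1, -0.0454, -0.024, 0, 0],
    [1, 0, 0, 0, 0.168],
    [1, 0, 0, 0, 0.168],
    [1, 0, 0, 0, 0.168],
    [1, 0, 0, 0, 0.168],
    [1, 0, 0, 0, 0.168],
    [1, 0, 0, 0, 0.168],
    [1, 0, 0, 0, 0.168],
    [1, 0, 0, 0, 0.168],
    [1, 0, 0, 0, 0.165],
    [1, 0, 0, 0, 0],
  ],
)

```text
clock: 2.1
eef_pos: [400.3, 280.4, 205.2]
eef_rot: [-3.141, 0.0, 1.265]
wrist_force: [-0.4, 0.2, 0.5]
finger_gap: 94.0
finger_force: 0.0
```

Call:
arm_command(
  plan=[
    [1, -0.0268, 0.0439, 0, 0],
    [1, -0.0268, 0.0439, 0, 0],
    [1, -0.0268, 0.0439, 0, 0],
    [1, -0.0268, 0.0439, 0, 0],
    [1, -0.0268, 0.0439, 0, 0],
    [1, -0.0268, 0.0439, 0, 0],
    [0.1, 0, 0, 0.04, 0],
    [0.1, 0, 0, 0.04, 0],
    [0.1, 0, 0, 0.04, 0],
    [0.1, 0, 0, 0, 0],
    [0.1, 0, 0, 0, 0],
  ],
)

```text
clock: 3.48
eef_pos: [603.7, 47.6, 87.2]
eef_rot: [3.14, -0.001, 1.266]
wrist_force: [-0.6, 0.4, 0.0]
finger_gap: 52.1
finger_force: 0.0
```

Run:
```python
from h import *
c=shot('scene','scene1')
cv2.imwrite('pics/s1.png',cv2.resize(c['img'][130:280,210:390],None,fx=4,fy=4,interpolation=cv2.INTER_CUBIC))
s=manip.read_state(); print(s['eef_pos'],inclamp(s['eef_pos']),s['eef_rot'],s['finger_gap'])
```

```text
[603.87568903  47.64935697  87.49588976] [63.19787906 -6.55295845] [ 3.13897193e+00 -8.60684457e-04  1.26519341e+00] 52.1205763801076
```

View pics/s1.png

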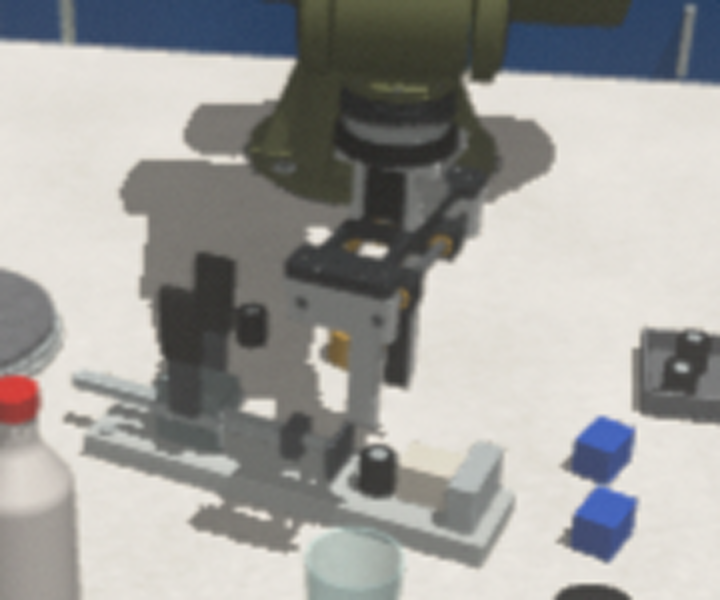

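The gripper straddles the puck at (377,470) in the crop, and the grips are clear to the left. I'll descend and grip.

Call:
arm_command(
  plan=[
    [0.1, 0, 0, 0.022, 0],
    [0.1, 0, 0, 0.022, 0],
    [0.1, 0, 0, 0.018, 0],
    [0.1, 0, 0, 0, 0],
    [-1, 0, 0, 0, 0],
    [-1, 0, 0, 0, 0],
    [-1, 0, 0, 0, 0],
    [-1, 0, 0, 0, 0],
    [-1, 0, 0, 0, 0],
    [-1, 0, 0, 0, 0],
  ],
  newtons=15,
)

```text
clock: 4.78
eef_pos: [603.2, 47.6, 24.0]
eef_rot: [3.141, -0.0, 1.264]
wrist_force: [-1.2, 0.4, 6.8]
finger_gap: 25.7
finger_force: 15.0
```

Call:
arm_command(
  plan=[
    [-1, 0, 0, -0.03, 0],
    [-1, 0, 0, -0.04, 0],
    [-1, 0, 0, -0.03, 0],
    [-1, 0, 0, 0, 0],
    [-1, 0.0297, -0.0349, 0, 0],
    [-1, 0.0297, -0.0349, 0, 0],
    [-1, 0.0297, -0.0349, 0, 0],
    [-1, 0.0297, -0.0349, 0, 0],
    [-1, 0.0297, -0.0349, 0, 0],
    [-1, 0.0297, -0.0349, 0, 0],
    [-1, 0.0297, -0.0349, 0, 0],
    [-1, 0.0297, -0.0349, 0, 0],
    [-1, 0, 0, 0, 0],
    [-1, 0, 0, 0, 0],
  ],
)

```text
clock: 6.52
eef_pos: [408.4, 357.9, 122.4]
eef_rot: [-3.141, 0.001, 1.264]
wrist_force: [0.1, -1.0, -0.5]
finger_gap: 25.8
finger_force: 15.0
```

Call:
arm_command(
  plan=[
    [-1, 0, 0, 0.035, 0],
    [-1, 0, 0, 0.035, 0],
    [-1, 0, 0, 0.03, 0],
    [-1, 0, 0, 0.013, 0],
    [-1, 0, 0, 0, 0],
    [-0.15, 0, 0, 0, 0],
    [-0.15, 0, 0, 0, 0],
    [-0.15, 0, 0, 0, 0],
    [-0.15, 0, 0, 0, 0],
    [-0.15, 0, 0, -0.03, 0],
    [-0.15, 0, 0, -0.06, 0],
    [-0.15, 0, 0, -0.06, 0],
    [-0.15, 0, 0, 0, 0],
  ],
)

```text
clock: 8.15
eef_pos: [410.0, 359.7, 165.1]
eef_rot: [3.137, -0.007, 1.264]
wrist_force: [-0.4, -0.0, -0.5]
finger_gap: 39.9
finger_force: 0.0
```

Run:
```python
from h import *
c=shot('scene','scene2')
S=world(c).reshape(-1,3)
m=(abs(S[:,0]-408)<45)&(abs(S[:,1]-358)<36)&(S[:,2]>24)&(S[:,2]<40); print(m.sum(),S[m].mean(0),S[m].max(0))
cv2.imwrite('pics/s2.png',cv2.resize(c['img'][180:280,340:460],None,fx=4,fy=4,interpolation=cv2.INTER_CUBIC))
```

```text
46 [414.8649925  356.69612221  30.14650334] [427.69322921 368.96579234  34.65583954]
```

View pics/s2.png

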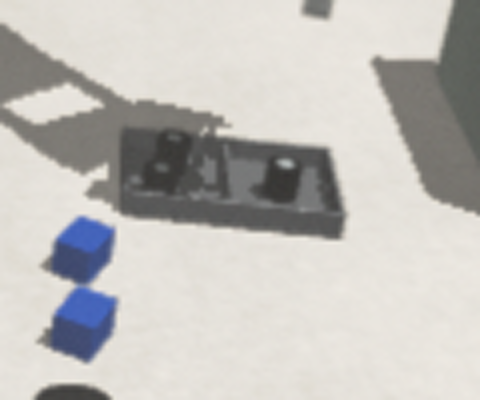

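The puck stands in the empty half at (280,180) in the crop. I'll go to the grips.

Call:
arm_command(
  plan=[
    [1, 0, 0, -0.035, 0],
    [1, 0, 0, -0.035, 0],
    [1, -0.0417, 0.0303, 0, 0],
    [1, -0.0417, 0.0303, 0, 0],
    [1, -0.0417, 0.0303, 0, 0],
    [1, -0.0417, 0.0303, 0, 0],
    [1, -0.0417, 0.0303, 0, 0],
    [1, -0.0417, 0.0303, 0, 0],
    [1, -0.0417, 0.0303, 0, 0],
    [1, -0.0417, 0.0303, 0, 0],
    [1, -0.0417, 0.0303, 0, 0],
    [1, 0, 0, 0, 0],
    [1, 0, 0, 0, 0],
  ],
)

```text
clock: 9.82
eef_pos: [554.7, -81.2, 229.1]
eef_rot: [-3.139, 0.0, 1.264]
wrist_force: [0.0, 0.5, -0.1]
finger_gap: 94.0
finger_force: 0.0
```

Run:
```python
from h import *
s=manip.read_state(); print(s['eef_pos'],inclamp(s['eef_pos']),s['eef_rot'],s['finger_gap'])
```

```text
[554.68004234 -81.20956063 229.06483251] [-74.50728061   1.32874835] [-3.13930547e+00  4.28974322e-05  1.26361397e+00] 93.98172234479362
```

Call:
arm_command(
  plan=[
    [1, 0, 0.0013, 0.03, 0],
    [1, 0, 0, 0.035, 0],
    [1, 0, 0, 0.035, 0],
    [1, 0, 0, 0.026, 0],
    [1, 0, 0, 0, 0],
    [-1, 0, 0, 0, 0],
    [-1, 0, 0, 0, 0],
    [-1, 0, 0, 0, 0],
    [-1, 0, 0, 0, 0],
    [-1, 0, 0, 0, 0],
    [-1, 0, 0, 0, 0],
    [-1, 0, 0, 0, 0],
  ],
  newtons=23,
)

```text
clock: 11.32
eef_pos: [555.3, -81.7, 105.6]
eef_rot: [-3.139, 0.0, 1.264]
wrist_force: [-13.6, 3.8, 15.1]
finger_gap: 40.1
finger_force: 23.5
```

Run:
```python
from h import *
s=manip.read_state(); print(s['eef_pos'],inclamp(s['eef_pos']),s['wrist_force'],s['finger_gap'],s['moment'])
c=shot('scene','scene3')
cv2.imwrite('pics/s3.png',cv2.resize(c['img'][150:280,200:360],None,fx=5,fy=4.6,interpolation=cv2.INTER_CUBIC))
```

```text
[555.34813826 -81.67498965 105.5741708 ] [-74.74863968   0.55110954] [-13.5579095    3.77884782  15.09837781] 40.10026473729454 [0.79600799 2.94321324 0.0039793 ]
```

View pics/s3.png

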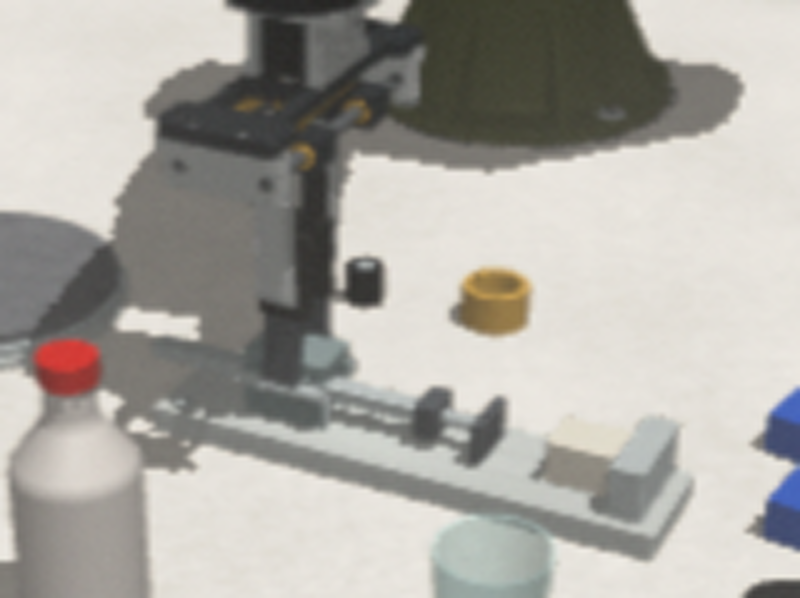

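The grips are squeezed (gap 40). The pad is at about (487,430) and the block at (585,450), so there is plenty of travel left. I'll pump three more times, with a 1 mm centring shift.

Call:
arm_command(
  plan=[
    [0.5, 0, -0.001, 0, 0],
    [0.5, 0, 0, 0, 0],
    [0.5, 0, 0, 0, 0],
    [0.5, 0, 0, 0, 0],
    [-1, 0, 0, 0, 0],
    [-1, 0, 0, 0, 0],
    [-1, 0, 0, 0, 0],
    [-1, 0, 0, 0, 0],
    [-1, 0, 0, 0, 0],
  ],
  newtons=23,
)

```text
clock: 12.5
eef_pos: [555.3, -81.7, 105.2]
eef_rot: [-3.141, 0.0, 1.264]
wrist_force: [-6.0, 1.5, 10.6]
finger_gap: 39.7
finger_force: 23.3
```

```bash
cat >> h.py <<'E'
def ramprof(tag):
    c=shot('scene',tag); S=world(c).reshape(-1,3); S=S[(S[:,2]>42)&(S[:,2]<60)]
    a=np.array([inclamp(p) for p in S]); m=(abs(a[:,1])<22)&(a[:,0]>0)&(a[:,0]<125)
    h,_=np.histogram(a[m,0],np.arange(0,126,3)); print(dict(zip(range(0,125,3),h)))
    s=manip.read_state(); print(s['clock'],s['wrist_force'].round(1),s['finger_gap'])
E
python3 - <<'E'
from h import *
for t in('scene0','scene3'):
    S=world(load(t)).reshape(-1,3);S=S[(S[:,2]>42)&(S[:,2]<60)]
    a=np.array([inclamp(p) for p in S]); m=(abs(a[:,1])<22)&(a[:,0]>0)&(a[:,0]<125)
    print(dict(zip(range(0,125,3),np.histogram(a[m,0],np.arange(0,126,3))[0])))
ramprof('scene4')
E
```

```text
{0: np.int64(9), 3: np.int64(10), 6: np.int64(14), 9: np.int64(4), 12: np.int64(1), 15: np.int64(2), 18: np.int64(2), 21: np.int64(3), 24: np.int64(2), 27: np.int64(0), 30: np.int64(7), 33: np.int64(8), 36: np.int64(22), 39: np.int64(1), 42: np.int64(0), 45: np.int64(0), 48: np.int64(0), 51: np.int64(1), 54: np.int64(7), 57: np.int64(6), 60: np.int64(6), 63: np.int64(9), 66: np.int64(10), 69: np.int64(6), 72: np.int64(6), 75: np.int64(4), 78: np.int64(4), 81: np.int64(6), 84: np.int64(10), 87: np.int64(11), 90: np.int64(8), 93: np.int64(8), 96: np.int64(10), 99: np.int64(9), 102: np.int64(9), 105: np.int64(10), 108: np.int64(12), 111: np.int64(6), 114: np.int64(12), 117: np.int64(4), 120: np.int64(3)}
{0: np.int64(0), 3: np.int64(8), 6: np.int64(9), 9: np.int64(9), 12: np.int64(11), 15: np.int64(11), 18: np.int64(3), 21: np.int64(2), 24: np.int64(2), 27: np.int64(1), 30: np.int64(3), 33: np.int64(1), 36: np.int64(2), 39: np.int64(11), 42: np.int64(13), 45: np.int64(17), 48: np.int64(0), 51: np.int64(0), 54: np.int64(0), 57: np.int64(0), 60: np.int64(0), 63: np.int64(0), 66: np.int64(
[... 374 characters left out ...]
: np.int64(6), 12: np.int64(9), 15: np.int64(9), 18: np.int64(8), 21: np.int64(15), 24: np.int64(1), 27: np.int64(3), 30: np.int64(2), 33: np.int64(4), 36: np.int64(2), 39: np.int64(2), 42: np.int64(0), 45: np.int64(8), 48: np.int64(13), 51: np.int64(17), 54: np.int64(3), 57: np.int64(0), 60: np.int64(0), 63: np.int64(0), 66: np.int64(0), 69: np.int64(0), 72: np.int64(0), 75: np.int64(0), 78: np.int64(1), 81: np.int64(8), 84: np.int64(10), 87: np.int64(9), 90: np.int64(11), 93: np.int64(9), 96: np.int64(10), 99: np.int64(9), 102: np.int64(10), 105: np.int64(10), 108: np.int64(8), 111: np.int64(11), 114: np.int64(9), 117: np.int64(6), 120: np.int64(3)}
12.55 [-6.8  1.3 11. ] 39.93279294187816
```

Call:
arm_command(
  plan=[
    [0.5, 0, -0.0005, 0, 0],
    [0.5, 0, 0, 0, 0],
    [0.5, 0, 0, 0, 0],
    [0.5, 0, 0, 0, 0],
    [-1, 0, 0, 0, 0],
    [-1, 0, 0, 0, 0],
    [-1, 0, 0, 0, 0],
    [-1, 0, 0, 0, 0],
    [-1, 0, 0, 0, 0],
    [0.5, 0, 0, 0, 0],
    [0.5, 0, 0, 0, 0],
    [0.5, 0, 0, 0, 0],
    [0.5, 0, 0, 0, 0],
    [-1, 0, 0, 0, 0],
    [-1, 0, 0, 0, 0],
    [-1, 0, 0, 0, 0],
    [-1, 0, 0, 0, 0],
    [-1, 0, 0, 0, 0],
  ],
)

```text
clock: 14.8
eef_pos: [555.2, -81.7, 105.2]
eef_rot: [3.141, -0.0, 1.264]
wrist_force: [-0.1, -1.0, 6.7]
finger_gap: 39.7
finger_force: 23.2
```

Call:
arm_command(
  plan=[
    [0.5, 0, 0, 0, 0],
    [0.5, 0, 0, 0, 0],
    [0.5, 0, 0, 0, 0],
    [0.5, 0, 0, 0, 0],
    [-1, 0, 0, 0, 0],
    [-1, 0, 0, 0, 0],
    [-1, 0, 0, 0, 0],
    [-1, 0, 0, 0, 0],
    [-1, 0, 0, 0, 0],
  ],
)

```text
clock: 15.92
eef_pos: [555.2, -81.7, 105.2]
eef_rot: [3.141, -0.0, 1.264]
wrist_force: [0.8, 0.7, 7.5]
finger_gap: 40.0
finger_force: 23.2
```

```bash
sed -i 's/print(dict(zip(range(0,125,3),h)))/print(h.tolist())/' h.py; python3 -c "
from h import *
ramprof('scene5')"
```

```text
[3, 5, 3, 4, 3, 3, 3, 4, 3, 3, 3, 8, 9, 10, 12, 4, 2, 1, 3, 1, 2, 0, 7, 11, 20, 2, 2, 7, 9, 13, 7, 10, 10, 10, 7, 9, 10, 9, 10, 5, 6]
15.975 [-0.3  0.3  8. ] 40.14367104929784
```

Call:
arm_command(
  plan=[
    [0.5, 0, 0, 0, 0],
    [0.5, 0, 0, 0, 0],
    [0.5, 0, 0, 0, 0],
    [0.5, 0, 0, 0, 0],
    [-1, 0, 0, 0, 0],
    [-1, 0, 0, 0, 0],
    [-1, 0, 0, 0, 0],
    [-1, 0, 0, 0, 0],
    [-1, 0, 0, 0, 0],
    [0.5, 0, 0, 0, 0],
    [0.5, 0, 0, 0, 0],
    [0.5, 0, 0, 0, 0],
    [0.5, 0, 0, 0, 0],
    [-1, 0, 0, 0, 0],
    [-1, 0, 0, 0, 0],
    [-1, 0, 0, 0, 0],
    [-1, 0, 0, 0, 0],
    [-1, 0, 0, 0, 0],
  ],
)

```text
clock: 18.23
eef_pos: [555.2, -81.7, 105.2]
eef_rot: [3.141, -0.0, 1.264]
wrist_force: [-0.5, 0.4, 7.0]
finger_gap: 39.8
finger_force: 23.2
```

```bash
python3 -c "
from h import *
ramprof('scene6')
c=load('scene6')
cv2.imwrite('pics/s6.png',cv2.resize(c['img'][215:275,240:350],None,fx=7,fy=7,interpolation=cv2.INTER_CUBIC))"
```

```text
[4, 4, 4, 3, 5, 2, 4, 4, 3, 5, 3, 3, 4, 3, 1, 7, 11, 9, 15, 6, 2, 2, 1, 1, 10, 9, 15, 9, 8, 12, 9, 8, 11, 8, 8, 11, 9, 11, 8, 5, 5]
18.275 [ 0.4 -1.   7.4] 39.98538830015292
```

View pics/s6.png

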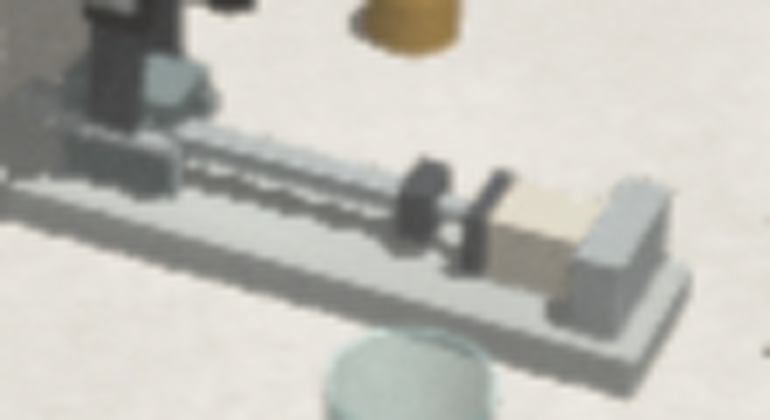

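```bash
cat >> h.py <<'E'
def dark(tag):
    c=load(tag); g=cv2.cvtColor(c['img'],cv2.COLOR_BGR2GRAY).reshape(-1); S=world(c).reshape(-1,3)
    k=(S[:,2]>35)&(S[:,2]<58)&(abs(S[:,0]-590)<60)&(g<95); S=S[k]
    a=np.array([inclamp(p) for p in S]); m=(abs(a[:,1])<24)&(a[:,0]>0)&(a[:,0]<112); x=np.sort(a[m,0]).astype(np.float32)
    _,l,ce=cv2.kmeans(x[:,None],2,None,(3,50,.01),5,cv2.KMEANS_PP_CENTERS); l=l[:,0]
    o=np.argsort(ce[:,0]); print(tag,[(int((l==i).sum()),np.percentile(x[l==i],[5,50,95]).round(1).tolist()) for i in o],'med diff',np.diff([np.median(x[l==i]) for i in o]))
E
python3 - <<'E'
from h import *
for t in('scene3','scene4','scene5','scene6'): dark(t)
for t in('scene5','scene6'):
    c=load(t); S=world(c).reshape(-1,3); b=c['img'].reshape(-1,3).astype(int); k=(S[:,2]>46)&(S[:,2]<54)&(abs(S[:,0]-605)<40)&(b[:,2]-b[:,0]>15)
    a=np.array([inclamp(p) for p in S[k]]);m=(a[:,0]>60)&(a[:,0]<125);print('block',m.sum(),np.percentile(a[m],[3,50,97],axis=0))
E
```

```text
scene3 [(25, [4.4, 10.4, 16.3]), (29, [41.0, 45.3, 46.3])] med diff [34.97767]
scene4 [(26, [10.4, 16.7, 23.6]), (26, [47.9, 52.5, 54.2])] med diff [35.780815]
scene5 [(25, [30.1, 37.7, 44.4]), (24, [68.6, 74.0, 74.8])] med diff [36.347248]
scene6 [(25, [46.2, 52.2, 57.0]), (11, [75.4, 77.2, 80.4])] med diff [25.041668]
block 92 [[ 82.77980712 -13.86035809]
 [ 99.02097881   0.23592941]
 [116.19179742  14.90820386]]
block 92 [[ 82.70738896 -14.51360056]
 [ 98.74338452   0.1313477 ]
 [115.3800996   14.62624922]]
```

Run:
```python
from h import *
o=[cv2.resize(load(t)['img'][232:268,290:345],None,fx=14,fy=8,interpolation=cv2.INTER_CUBIC) for t in('scene5','scene6')]
cv2.imwrite('pics/cmp.png',np.vstack(o)[:600])
c=load('scene6')
for x,z in((82,50),(90,50),(112,50),(120,50),(120,56),(140,56)):
    print(x,z,px(c,[[*clamp(x,-20),z],[*clamp(x,20),z]]).round(1).tolist())
```

```text
82 50 [[308.6, 246.9], [314.0, 239.3]]
90 50 [[311.5, 247.7], [316.7, 240.1]]
112 50 [[319.4, 249.8], [324.4, 242.1]]
120 50 [[322.3, 250.6], [327.3, 242.8]]
120 56 [[322.4, 248.7], [327.4, 241.0]]
140 56 [[329.7, 250.7], [334.6, 242.8]]
```

View pics/cmp.png

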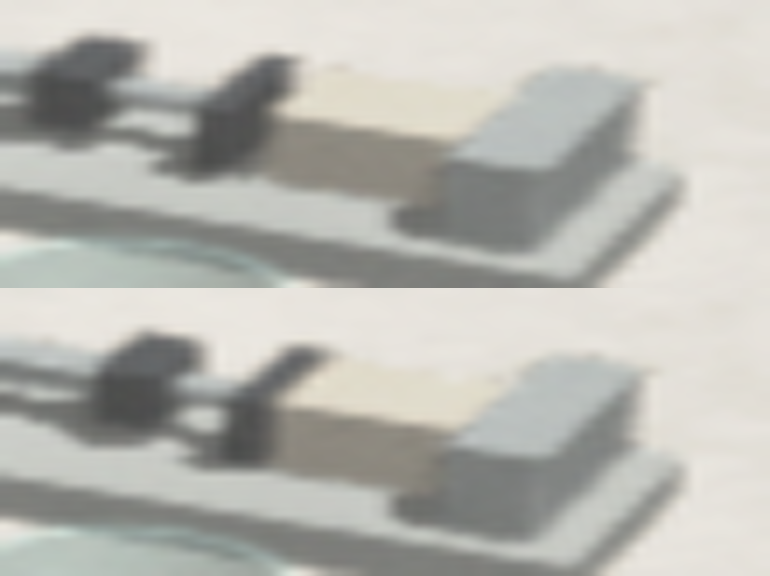

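Both pictures show the block about 40 mm long along the bed, so its home rear face is at about x = 80 mm. The collar–pad gap also closed by several mm between the strokes: the collar's right edge went from (145,40) to (205,45), the pad's from (295,60) to (330,57). I'll quantify that with sub-pixel matching, using the free-pad strokes as a control.

Run:
```python
from h import *
g={t:cv2.resize(cv2.cvtColor(load(t)['img'],cv2.COLOR_BGR2GRAY),None,fx=10,fy=10,interpolation=cv2.INTER_CUBIC) for t in('scene4','scene5','scene6')}
def tr(a,b,u0,u1,v0,v1,name,sx):
    T=g[a][int(v0*10):int(v1*10),int(u0*10):int(u1*10)]
    R=g[b][int((v0-3)*10):int((v1+6)*10),int((u0-3)*10):int((u1+sx)*10)]
    r=cv2.matchTemplate(R,T,cv2.TM_CCOEFF_NORMED); _,s,_,p=cv2.minMaxLoc(r); print(a,b,name,'du,dv',p[0]/10-3,p[1]/10-3,round(s,3))
# top crop: u=290+x/14, v=232+y/8
tr('scene5','scene6',291.5,301,236,248.5,'collar',9)
tr('scene5','scene6',303.5,309.3,238,254,'pad left part',9)
tr('scene5','scene6',308.5,325,239,257,'block',9)
c=load('scene5')
for t in('scene4','scene5','scene6'): # expected px of collar / pad for control
    dark(t)
print((px(c,[[*clamp(60,0),50]])-px(c,[[*clamp(50,0),50]])).round(2),(px(c,[[*clamp(85,0),50]])-px(c,[[*clamp(75,0),50]])).round(2))
```

```text
scene5 scene6 collar du,dv 4.4 1.2000000000000002 0.986
scene5 scene6 pad left part du,dv 1.5 0.7999999999999998 0.95
scene5 scene6 block du,dv 1.0 0.2999999999999998 0.96
scene4 [(26, [10.4, 16.7, 23.6]), (26, [47.9, 52.5, 54.2])] med diff [35.780815]
scene5 [(25, [30.1, 37.7, 44.4]), (24, [68.6, 74.0, 74.8])] med diff [36.347248]
scene6 [(25, [46.2, 52.2, 57.0]), (11, [75.4, 77.2, 80.4])] med diff [25.041668]
[[3.44 0.91]] [[3.49 0.93]]
```

The ram went about 13 mm, the pad about 5 mm and the block 3 mm (home). The spring is therefore in by about 7 to 8 mm, inside the window. I'll hold and hand in.

Call:
arm_command(
  plan=[
    [-1, 0, 0, 0, 0],
    [-1, 0, 0, 0, 0],
    [-1, 0, 0, 0, 0],
    [-1, 0, 0, 0, 0],
  ],
)

```text
clock: 18.77
eef_pos: [555.2, -81.7, 105.2]
eef_rot: [3.141, -0.0, 1.264]
wrist_force: [-0.9, 0.3, 7.6]
finger_gap: 40.0
finger_force: 23.2
```

```bash
python3 -c "
from h import *
print(ticket.sign_off())"
```

```text
the job is handed in; nothing more can be done
None
```

I've handed the job in, with no verdict returned: the puck stands in the tray's empty half, the block is pressed home with the spring in by an estimated 7–8 mm from the camera images, and the grips are still held squeezed.

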